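# Load sash weights heavy end down and bolt the crate down

### The arm

A 6-joint arm with a two-finger parallel gripper is mounted at the origin on the work surface. World frame = base frame: x ahead of the robot, y to its left, z up, the work surface at z = 0. Lengths are in mm, angles in rad, forces in N, time in s.
With the tool pointing down it reaches from about 300 to 775 mm from the base axis. Payload 14.6 kg.
Tool frame: the origin (TCP) lies on the centre line of the jaws, within the pads' length; the fingertips stand ahead of it and the grasp point (between the pads) is the TCP (manip.tip_reach is the z of the fingertips in the tool frame, in mm); z points along the fingers, y is the direction in which the jaws open and shut (so a half turn about z gives the same grasp; the last joint's range is limited). The gripper opens to 94 mm and grips with 3 to 60 N. Pads are 16 mm wide; open, the fingers measure 119 mm over their backs; the gripper's body (75 mm by 177 mm) begins 78 mm behind the grasp point.
Start: joints at [1.037, 0.3, 1.521, -0, 1.321, -0.067], TCP at [247.513, 491.148, 224.446] pointing down, gripper open.
Joint ranges: [-3.03, 3.03], [-0.79, 2.21], [0.23, 2.52], [-1.04, 4.18], [0, 3.07], [-2.55, 2.55]. Speed limits (rad/s): [2.22, 2.22, 2.57, 3.14, 3.14, 3.14].

### API

Orientations are given as [roll, pitch, yaw] about the fixed x, y, z axes, in that order (R = Rz(yaw) Ry(pitch) Rx(roll)).
In Python, from cell import manip, camera, search_frame, masks_of, tip_of gives the robot as it stands.
- The arm moves only by the tool send_rows, never from a script. Its argument "plan" is a list of rows, each an object with "travel": the shift along the tool's x, y, z in mm, a list of three; "delta_rot": the turn, a rotation vector about the tool's x, y, z in degrees, a list of three; "fingers": the gripper's target within -1 to 1 (shut at 1, half-way at 0, fully open at -1). In form: [{"travel": [dx, dy, dz], "delta_rot": [wx, wy, wz], "fingers": fingers}, ...]. A call has 1 to 20 rows; each row shifts and turns the commanded pose from where the row before left it, along the tool's axes as they then stand; what a row does not reach is not made up. A row lasts 1/8 s, in which the tool goes at most 62.5 mm and 10.7 degrees, less where a joint would pass 70% of its speed; a pose out of reach is approached as far as the arm can. A call is refused whole if a number of a shift passes 62.5 or a number of a turn 10.7, either way. A call with a gripper value outside its range is refused whole. The fingers move at their own pace and stop on an object; "grip_force" is the grip in N (left out, the last holds). Time passes only in rows, so rows that do not move let the fingers close. It gives the time, the measured TCP pose, the force and the opening at its end, in the units of the state.
- manip.read_state(): the state, without advancing time (a new reading comes with each control period).
- camera(name): name is "scene" or "top" or "wrist"; returns a dict with "color" (480x640x3 uint8, red, green, blue), "z_map" (480x640 float32, mm along the optical axis (not along the pixel's ray), 0 where there is no reading), "fov_y" (degrees; the focal length in pixels is half the picture's height over the tangent of half this angle, whatever the lens; pixels are square), "cx", "cy" (the principal point, pixels), "k1" (the pictures are not rectified: a ray, as slopes to the right and down, at radius r is drawn at 1 + k1 r^2 times it, then the intrinsics apply), "world_from_camera" (4x4, takes a point from camera to world coordinates); the wrist camera has in their place "tool_from_camera" (4x4, takes a point from camera to tool coordinates, whose origin is the TCP and whose axes are the flange's). Camera axes: x right, y up, looking along -z (the intrinsics and any distortion apply to the point x, -y, -z); pixel columns grow to the right and rows downward; lengths in mm; the calibration is good to about 2 mm. A picture is of the moment at which its call begins: read the wrist's pose just before it.
- manip.sign_off(): hands the job in, once; it reports no verdict.
Trained networks look in the newest picture that a camera, given by its name, has taken for a name from the list of things; names that differ only in an ending like _2 or _b are one class to them, and where a whole thing is asked for, a point or a joint stands for the part that bears it (a point fixed in the world has none). Each returns a list of dicts, best first, with "confidence" (0 to 1); they miss things now and then, are a little off and sometimes report something else, mostly with a low value. They report only what shows in the picture. A call takes as long as a camera call.
- search_frame(name, camera): "at" ([x, y, z] in mm, in the coordinates of the camera as it stood for that picture, good to about 4 mm: the middle of the surface that is visible of it).
- masks_of(name, camera): "region" (480x640 bool, what is visible of it).
- tip_of(name, camera): "at" ([x, y, z] in mm, in the coordinates of the camera as it stood for that picture, good to about 4 mm: a listed point, or the origin of a listed thing).
The state is a dict: "clock": time; "joints": joint angles; "qd": joint speeds; "effort": joint torques, N m; "eef_pos": TCP position; "eef_rot": TCP orientation; "wrist_force": force on the tool from outside, world axes, zero at the start; "moment": the same for the moment, N m; "finger_gap": finger opening in mm.
Only numpy, scipy, OpenCV 4.12 (cv2) and the standard library are available. Lean on these libraries where they do the work, as an engineer would, in place of code of your own. Each camera call takes 0.05 s, during which the arm holds its last target. There are 200 camera calls.

### The job

Pack the sash weights for transport. Three or four lie loose on the bench; each has its lead hidden in one end and stands steadily on that end only, so feel which end is heavy by balancing it in the grip, and stand every weight upright in a cell of the wooden crate, heavy end down. When all are standing, and not before, slide the barrel bolt at the end of the crate fully home into its keeper, and leave the other things on the bench where they are.

Things in the scene. Friction and masses are not known exactly. Their poses are not given: they have to be found in the camera images.
- w1_mid (a point): centre of sash weight 1 (None if absent): square metal bar 34 x 34, 120 long over a shallow black dome (4 high) on each end, both ends alike, 0.29-0.45 kg; starts lying flat about along world y. Axis x runs along it but does not tell the heavy end, which differs from weight to weight. Centre of mass 33 from the middle: 0.1 Nm out of balance there. Stands on its heavy end alone, else topples
- w2_mid (a point): centre of sash weight 2 (None if absent): square metal bar 34 x 34, 120 long over a shallow black dome (4 high) on each end, both ends alike, 0.29-0.45 kg; starts lying flat about along world y. Axis x runs along it but does not tell the heavy end, which differs from weight to weight. Centre of mass 33 from the middle: 0.1 Nm out of balance there. Stands on its heavy end alone, else topples
- w3_mid (a point): centre of sash weight 3 (None if absent): square metal bar 34 x 34, 120 long over a shallow black dome (4 high) on each end, both ends alike, 0.29-0.45 kg; starts lying flat about along world y. Axis x runs along it but does not tell the heavy end, which differs from weight to weight. Centre of mass 33 from the middle: 0.1 Nm out of balance there. Stands on its heavy end alone, else topples
- w4_mid (a point): centre of sash weight 4 (None if absent): square metal bar 34 x 34, 120 long over a shallow black dome (4 high) on each end, both ends alike, 0.29-0.45 kg; starts lying flat about along world y. Axis x runs along it but does not tell the heavy end, which differs from weight to weight. Centre of mass 33 from the middle: 0.1 Nm out of balance there. Stands on its heavy end alone, else topples
- crate: low wooden crate fixed to the bench; origin on the bench under the middle of its four cells; y along it, x away from the robot. Cells 54 x 54, centred at x 0, y -120, -40, +40 and +120, floor 18 above the bench; walls and spacers between cells reach 54 above the bench (36 deep). A weight stands 120 tall in a cell with 10 to spare on each side
- bolt_knob (a point): upright knob of the barrel bolt, 12 (x) by 14 (y), grip point 76 above the bench, top 92. The bolt lies on a cleat beyond the crate's +y end (crate frame x -35 to +35, y +177 to +327, 30 high); its two guides, 50 above the bench, stand at y +192 and +316 and the knob moves between them
- bolt (a joint): travel of the barrel bolt: 0 drawn right back, 0.060 fully home in the keeper on the crate's end; it slides along the crate's -y direction, against about 3 N of friction, and stays where it is left
- board: weathered loose board 100 x 300 x 18; bystander, to be left where it is
- square: try square, wooden stock and steel blade, about 110 x 190 x 18; bystander, to be left where it is
- tape: tape measure 65 x 34 x 60 standing on edge; bystander, to be left where it is
- glue: white glue bottle, diameter 60, 170 tall; bystander, to be left where it is
- mallet: hammer lying down; bystander, to be left where it is
- offcut: pale wood offcut 50 x 80 x 18; bystander, to be left where it is
- tin: open tin, diameter 80, 70 tall; bystander, to be left where it is

How it is judged:
By the outcome, as a careful person would: the job done as asked, in the order asked, and still so for the second after the job is handed in, with the robot touching nothing.
Of w1, w2, w3, w4 only 3 to 4 are there at a start; the rules pass over those that are not, and their reading is None.
At some moment in a run one of w1, w2, w3, w4 may be knocked a few centimetres aside while the robot is not near it.
It also fails if it takes over 210 s, if anything falls off the work surface, if the arm or the gripper's body presses on something with over 40 N, if the wrist force passes 120 N, or if a joint passes its speed limit or range.

## Working session

There is one attempt and no reset: what is moved stays moved. The work goes in short steps, Python scripts to look and compute and a tool call to move; the robot and the scene stay as the last step left them, time stands still between calls to the robot, and variables do not carry over. Pictures are saved under pics/ and viewed, about 12 in all and at most 16, crops included, and the job is handed in when it is done.

Besides the shell and the picture viewer there is one more tool, called after ">>>" as a command line: name --argument value ..., lists and objects as JSON in quotes. send_rows: Moves the arm, as the interface text tells. Its arguments: {"type":"object","properties":{"plan":{"type":"array"},"grip_force":{"type":"number"}},"required":["plan"]}

```bash
ls; mkdir -p pics; cat > h.py <<'E'
import numpy as np, cv2
from cell import manip, camera, search_frame, masks_of, tip_of
from scipy.spatial.transform import Rotation as R
def T_of(s):
    T=np.eye(4);T[:3,:3]=R.from_euler('xyz',s['eef_rot']).as_matrix();T[:3,3]=s['eef_pos'];return T
def shot(name):
    s=manip.read_state();c=camera(name)
    c['W']=c['world_from_camera'] if name!='wrist' else T_of(s)@np.array(c['tool_from_camera'])
    return c
def cloud(c):
    z=c['z_map'];h,w=z.shape;f=h/2/np.tan(np.radians(c['fov_y'])/2)
    K=np.array([[f,0,c['cx']],[0,f,c['cy']],[0,0,1]]);D=np.array([c['k1'],0,0,0.])
    u,v=np.meshgrid(np.arange(w),np.arange(h))
    p=cv2.undistortPoints(np.stack([u,v],-1).reshape(-1,1,2).astype(np.float64),K,D).reshape(h,w,2)
    P=np.stack([p[...,0]*z,-p[...,1]*z,-z],-1)
    W=np.array(c['W']);return P@W[:3,:3].T+W[:3,3]
def w(c,at): return (np.array(c['W'])@np.r_[at,1])[:3]
def save(c,n): cv2.imwrite(f'pics/{n}.png',c['color'][...,::-1])
E
python3 - <<'E'
from h import *
s=manip.read_state();print(s, manip.tip_reach)
for n in ('top','scene'):
    c=shot(n);save(c,n+'0');P=cloud(c);np.savez(f'{n}0.npz',P=P)
    for t in ['w1_mid','crate','bolt_knob','bolt','board','square','tape','glue','mallet','offcut','tin']:
        for f in (search_frame,tip_of):
            print(n,t,f.__name__,[(np.round(w(c,d['at'])),round(d['confidence'],2)) for d in f(t,n)][:6])
E
```

```text
pics
{'clock': 0.0, 'joints': array([ 1.03737792e+00,  3.00443857e-01,  1.52160234e+00, -1.52348475e-05,
        1.32072166e+00, -6.66284772e-02]), 'qd': array([-0.00035025,  0.00060233,  0.00182735, -0.00247787, -0.00157816,
       -0.0001314 ]), 'effort': array([-7.84472359e-04, -5.31798577e+01, -3.52748358e+01,  7.08164927e-02,
        2.42700346e-02, -8.12656140e-05]), 'eef_pos': array([247.40181126, 490.92909518, 223.89227843]), 'eef_rot': array([-3.14041908e+00, -6.35197544e-05,  2.67480647e+00]), 'wrist_force': array([ 0.21817185, -0.81932102,  0.04000598]), 'moment': array([-0.07295768,  0.00256467, -0.00308163]), 'finger_gap': 93.88312251449086} 19.0
top w1_mid call []
top w1_mid call []
top crate call [(array([613., 130.,  24.]), 0.96), (array([316., 435.,  24.]), 0.65), (array([421.,  42.,  38.]), 0.47)]
top crate call [(array([618.,  41.,  -6.]), 0.55), (array([706., 373.,   0.]), 0.34)]
top bolt_knob call [(array([611., 312.,  42.]), 0.44), (array([ 405., -249.,   38.]), 0.33)]
top bolt_knob call [(array([616.,  44.,  -6.]), 0.62), (array([611., 308.,  74.]), 0.61)]
top bolt call [(array([606., 313.,  46.]), 0.61)]Traceback (most recent call last):
  File "<stdin>", line 7, in <module>
ValueError: it knows: board, bolt_knob, crate, glue, mallet, offcut, square, tape, tin, w1_mid, w2_mid, w3_mid, w4_mid
```

```bash
python3 - <<'E'
from h import *
for n in ('top','scene'):
    c=shot(n);save(c,n+'0');P=cloud(c);np.savez(f'{n}0.npz',P=P)
    for t in ['w1_mid','w3_mid','crate','bolt_knob','board','square','tape','glue','mallet','offcut','tin']:
        for f in (search_frame,tip_of):
            if f is tip_of and t in('board','square','tape'): continue
            print(n,t,'S' if f is search_frame else 'T',[(np.round(w(c,d['at'])),round(d['confidence'],2)) for d in f(t,n)][:6])
E
```

```text
top w1_mid S []
top w1_mid T []
top w3_mid S [(array([ 641., -311.,   32.]), 0.69)]
top w3_mid T [(array([ 643., -312.,   17.]), 0.9)]
top crate S [(array([610., 129.,  27.]), 0.86), (array([ 407., -250.,   38.]), 0.43)]
top crate T [(array([616.,  44.,  -4.]), 0.63)]
top bolt_knob S [(array([609., 313.,  43.]), 0.53)]
top bolt_knob T [(array([608., 309.,  73.]), 0.63), (array([ 407., -253.,   23.]), 0.55)]
top board S [(array([757., 130.,  20.]), 0.78)]
top square S [(array([ 780., -287.,    6.]), 0.69)]
top tape S [(array([749., -80.,  58.]), 0.67)]
top glue S [(array([696., 359., 111.]), 0.81)]
top glue T [(array([703., 377.,  -0.]), 0.93), (array([ 758., -241.,   -3.]), 0.46)]
top mallet S [(array([312., 434.,  25.]), 0.77), (array([425., 238.,  20.]), 0.54)]
top mallet T [(array([304., 403.,   4.]), 0.68)]
top offcut S [(array([426., 237.,  18.]), 0.97)]
top offcut T [(array([426., 236.,   0.]), 0.87)]
top tin S [(array([448., 367.,  11.]), 0.74)]
top tin T [(array([449., 361.,  -3.]), 0.8)]
scene w1_mid S []
scene w1_mid T []
scene w3_mid S [(array([ 657., -313.,   31.]), 0.89)
[... 295 characters left out ...]
0.56)]
scene bolt_knob S [(array([612., 308.,  46.]), 0.67)]
scene bolt_knob T [(array([608., 310.,  76.]), 0.61)]
scene board S [(array([765., 123.,  20.]), 0.92)]
scene square S [(array([ 785., -293.,   15.]), 0.71)]
scene tape S [(array([768., -77.,  53.]), 0.77), (array([425.,  43.,  31.]), 0.44)]
scene glue S [(array([727., 366.,  90.]), 0.95)]
scene glue T [(array([708., 371.,   3.]), 0.62)]
scene mallet S [(array([314., 415.,  20.]), 0.93)]
scene mallet T [(array([307., 403.,   0.]), 0.86)]
scene offcut S [(array([439., 234.,  18.]), 0.64)]
scene offcut T [(array([425., 235.,   2.]), 0.78)]
scene tin S [(array([464., 357.,  50.]), 0.86)]
scene tin T [(array([447., 357.,   0.]), 0.85)]
```

View pics/top0.png

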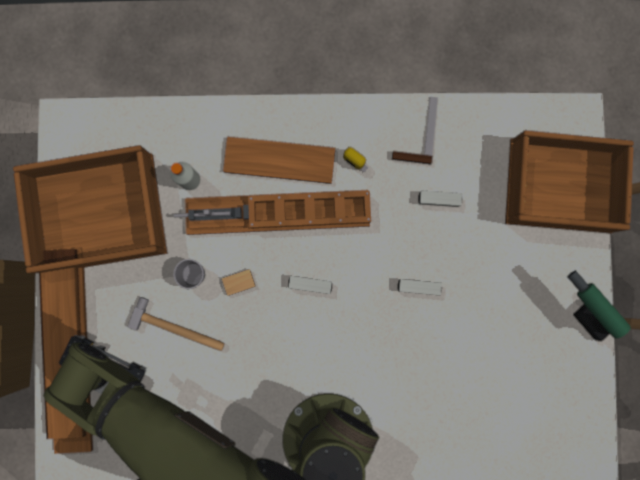

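```bash
cat >> h.py <<'E'
def rects(P,box,zlo,zhi):
    x0,x1,y0,y1=box
    m=(P[...,0]>x0)&(P[...,0]<x1)&(P[...,1]>y0)&(P[...,1]<y1)&(P[...,2]>zlo)&(P[...,2]<zhi)
    p=P[m]
    if len(p)<10: return len(p)
    r=cv2.minAreaRect(p[:,:2].astype(np.float32));return len(p),np.round(r[0],1),np.round(r[1],1),round(r[2],2),np.round(np.percentile(p[:,2],[5,50,95]),1)
E
python3 - <<'E'
from h import *
for n in('top','scene'):
    P=np.load(n+'0.npz')['P']
    for b in [(590,690,-400,-230),(360,450,-330,-170),(370,470,-40,120)]: print(n,'w',rects(P,b,24,50))
    print('crate',rects(P,(560,690,-150,204),48,60))
    print('cleat',rects(P,(560,690,210,400),24,100))
    print('knob',rects(P,(560,690,200,400),65,100), rects(P,(560,690,200,400),80,100))
    m=(P[...,2]>22)&(P[...,2]<45)&(P[...,0]>150)&(P[...,0]<850)&(abs(P[...,1])<600)
    k,l,st,ce=cv2.connectedComponentsWithStats(m.astype(np.uint8))
    for i in range(1,k):
        if st[i,4]>40: print(i,st[i,4],np.round(np.median(P[l==i],0)),np.round(ce[i]))
E
```

```text
top w (538, array([ 646.9, -313. ]), array([115.7,  36. ]), 85.73, array([27.3, 33.3, 38.8]))
top w (541, array([ 406.6, -250.6]), array([117.4,  33.9]), 83.89, array([27.4, 33.6, 39.2]))
top w (545, array([417. ,  44.3]), array([117.6,  34. ]), 80.79, array([27.5, 33.2, 38.6]))
crate (2059, array([618.6,  42.7]), array([ 85.4, 324.3]), 1.95, array([49. , 53.5, 58.6]))
cleat (1595, array([618.9, 303.4]), array([194.4, 120.7]), 78.84, array([25.6, 32. , 61. ]))
knob (71, array([652.3, 339.4]), array([117.1,  29.7]), 41.06, array([67.2, 87.4, 98.2])) (47, array([650. , 337.2]), array([110.3,  27.8]), 39.76, array([81.6, 91.4, 98.6]))
2 261 [ 669. -511.   34.] [514. 186.]
91 214 [632. 450.  35.] [157. 205.]
131 50 [741. -74.  34.] [352. 163.]
164 69 [754. 552.  34.] [120. 162.]
303 43 [695. 349.  34.] [194. 182.]
370 546 [ 646. -311.   33.] [440. 198.]
411 1259 [606. 292.  30.] [216. 214.]
669 68 [446. 388.  33.] [182. 275.]
684 549 [417.  44.  33.] [310. 284.]
690 548 [ 406. -251.   34.] [420. 287.]
721 631 [311. 444.  25.] [166. 326.]
scene w (789, array([ 645.7, -314.1]), array([118.
[... 542 characters left out ...]
14.9, 15.4]), 12.65, array([81.1, 89.3, 94.1]))
1 451 [316. 441.  25.] [474. 202.]
4 576 [ 414. -248.   35.] [205. 223.]
5 592 [424.  45.  34.] [325. 225.]
6 134 [421. 372.  37.] [461. 223.]
9 211 [479. 349.  34.] [457. 238.]
18 233 [503. 559.  34.] [547. 245.]
19 61 [522. 435.  35.] [498. 251.]
21 919 [ 737. -515.   33.] [ 45. 318.]
22 211 [589.  83.  33.] [344. 272.]
23 212 [587. 166.  34.] [383. 271.]
24 1588 [623. 292.  31.] [445. 281.]
25 223 [594. -83.  34.] [266. 274.]
26 218 [592.  -0.  33.] [305. 272.]
27 956 [763. 471.  34.] [554. 317.]
31 826 [ 652. -312.   34.] [154. 292.]
33 1310 [660.  42.  34.] [325. 295.]
39 257 [735. 358.  34.] [489. 319.]
44 230 [777. -77.  34.] [260. 339.]
```

View pics/scene0.png

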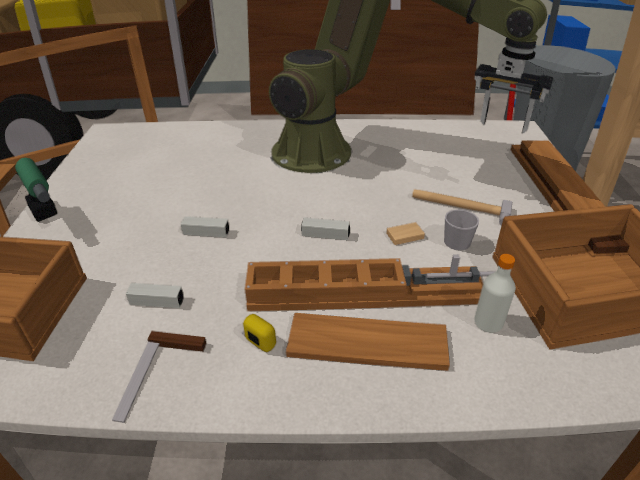

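```bash
python3 - <<'E'
from cell import manip
print([a for a in dir(manip) if not a.startswith('__')])
E
cat >> h.py <<'E'
def go(tx,ty,tz,yawdeg,s=None):
    """tool-down: turn about tool z (deg), then the shift in tool axes after that turn"""
    s=s or manip.read_state();T=T_of(s);yaw=np.degrees(s['eef_rot'][2])
    dz=-((yawdeg-yaw+180)%360-180)
    G=R.from_euler('xyz',[180,0,yawdeg],degrees=True).as_matrix()
    print('now',np.round(s['eef_pos'],1),np.round(np.degrees(s['eef_rot']),1),'gap',round(s['finger_gap'],1),'t',round(s['clock'],1))
    print('turn z',round(dz,1),'travel',np.round(G.T@(np.array([tx,ty,tz])-s['eef_pos']),1))
E
```

```text
['Unreachable', 'read_state', 'sign_off', 'tip_reach']
```

>>> send_rows --plan '[{"travel": [0,0,0],"delta_rot": [0,0,10.4],"fingers": -1},{"travel": [0,0,0],"delta_rot": [0,0,10.4],"fingers": -1},{"travel": [0,0,0],"delta_rot": [0,0,10.4],"fingers": -1},{"travel": [0,0,0],"delta_rot": [0,0,10.4],"fingers": -1},{"travel": [0,0,0],"delta_rot": [0,0,10.4],"fingers": -1},{"travel": [0,0,0],"delta_rot": [0,0,10.4],"fingers": -1},{"travel": [0,0,0],"delta_rot": [0,0,10.1],"fingers": -1},{"travel": [-51.7,29.9,0],"delta_rot": [0,0,0],"fingers": -1},{"travel": [-51.7,29.9,0],"delta_rot": [0,0,0],"fingers": -1},{"travel": [-51.7,29.9,0],"delta_rot": [0,0,0],"fingers": -1},{"travel": [-51.7,29.9,0],"delta_rot": [0,0,0],"fingers": -1},{"travel": [-51.7,29.9,0],"delta_rot": [0,0,0],"fingers": -1},{"travel": [-51.7,29.9,0],"delta_rot": [0,0,0],"fingers": -1},{"travel": [-51.7,29.9,0],"delta_rot": [0,0,0],"fingers": -1},{"travel": [-51.7,29.9,0],"delta_rot": [0,0,0],"fingers": -1},{"travel": [0,0,0],"delta_rot": [0,0,0],"fingers": -1}]'

```text
clock: 4.4
eef_pos: [417.9, 41.5, 224.4]
eef_rot: [3.141, 0.0, 1.404]
wrist_force: [0.2, 0.7, -0.8]
finger_gap: 94.1
```

```bash
python3 - <<'E'
from h import *
c=shot('wrist');save(c,'wr0');P=cloud(c)
print(rects(P,(370,470,-40,120),28,45))
print([(np.round(w(c,d['at'])),round(d['confidence'],2)) for d in tip_of('w1_mid','wrist')+tip_of('w2_mid','wrist')])
go(417,44,23,81)
E
```

```text
(4598, array([416.4,  44.5]), array([114.6,  33.4]), 81.11, array([32.5, 33.9, 35.1]))
[(array([416.,  43.,  18.]), 0.91)]
now [417.   45.  224.4] [-180.    -0.    80.8] gap 94.2 t 4.5
turn z -0.2 travel [-1.000e+00  2.000e-01  2.014e+02]
```

View pics/wr0.png

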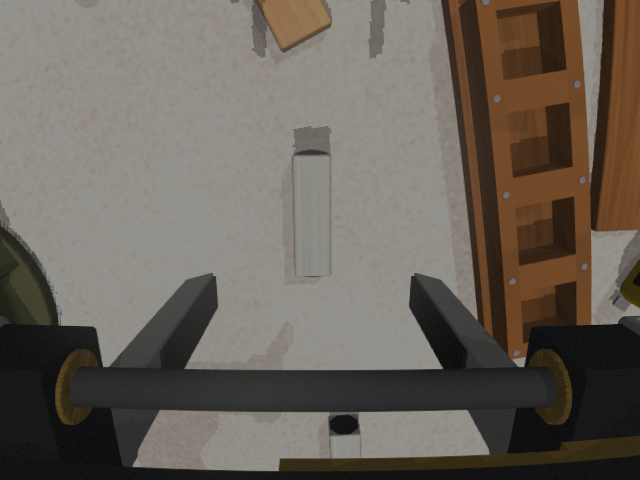

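>>> send_rows --plan '[{"travel": [0,0,50],"delta_rot": [0,0,0],"fingers": -1},{"travel": [0,0,50],"delta_rot": [0,0,0],"fingers": -1},{"travel": [0,0,50],"delta_rot": [0,0,0],"fingers": -1},{"travel": [0,0,40],"delta_rot": [0,0,0],"fingers": -1},{"travel": [0,0,11],"delta_rot": [0,0,0],"fingers": -1},{"travel": [0,0,0],"delta_rot": [0,0,0],"fingers": -1},{"travel": [0,0,0],"delta_rot": [0,0,0],"fingers": 1},{"travel": [0,0,0],"delta_rot": [0,0,0],"fingers": 1},{"travel": [0,0,0],"delta_rot": [0,0,0],"fingers": 1},{"travel": [0,0,0],"delta_rot": [0,0,0],"fingers": 1},{"travel": [0,0,0],"delta_rot": [0,0,0],"fingers": 1},{"travel": [0,0,0],"delta_rot": [0,0,0],"fingers": 1},{"travel": [0,0,-10],"delta_rot": [0,0,0],"fingers": 1},{"travel": [0,0,-20],"delta_rot": [0,0,0],"fingers": 1},{"travel": [0,0,-20],"delta_rot": [0,0,0],"fingers": 1},{"travel": [0,0,0],"delta_rot": [0,0,0],"fingers": 1},{"travel": [0,0,0],"delta_rot": [0,0,0],"fingers": 1},{"travel": [0,0,0],"delta_rot": [0,0,0],"fingers": 1}]' --grip_force 25

```text
clock: 6.8
eef_pos: [416.7, 44.5, 72.7]
eef_rot: [-3.14, 0.0, 1.409]
wrist_force: [-0.4, -0.5, -4.0]
finger_gap: 33.5
```

```bash
cat >> h.py <<'E'
def feel(n=6):
    F=[];M=[]
    for _ in range(n):
        s=manip.read_state();F.append(s['wrist_force']);M.append(s['moment']);camera('wrist')
    print('F',np.round(np.mean(F,0),2),'M',np.round(np.mean(M,0),3),'+-',np.round(np.std(M,0),3),'yaw',np.degrees(s['eef_rot'])[2].round(1))
    Tm=T_of(s)[:3,:3].T@np.mean(M,0);print('M tool',np.round(Tm,3))
E
python3 - <<'E'
from h import *
feel()
go(417,44,23,81)
c=shot('wrist');print(rects(cloud(c),(350,490,-60,140),45,110))
P=cloud(c);m=(abs(P[...,0]-417)<30)&(abs(P[...,1]-44)<80)&(P[...,2]>60);
# top surface slope along y
q=P[m];q=q[q[:,2]>75] if (q[:,2]>75).sum()>50 else q
print(len(q),np.polyfit(q[:,1],q[:,2],1) if len(q)>10 else '')
E
```

```text
F [-0.02 -0.14 -3.78] M [0.082 0.018 0.001] +- [0.032 0.029 0.011] yaw 80.8
M tool [ 0.031  0.078 -0.001]
now [417.1  44.5  73.3] [-180.     0.    80.8] gap 33.9 t 7.1
turn z -0.2 travel [-0.5 -0.  50.3]
(20909, array([418.1,  44.7]), array([ 57.4, 117.6]), 1.69, array([ 74.9,  81.8, 101.2]))
62422 [ 0.95947994 79.23812735]
```

>>> send_rows --plan '[{"travel": [0,0,25],"delta_rot": [0,0,0],"fingers": 1},{"travel": [0,0,20],"delta_rot": [0,0,0],"fingers": 1},{"travel": [0,0,5],"delta_rot": [0,0,0],"fingers": 1},{"travel": [0,0,0],"delta_rot": [0,0,0],"fingers": 1},{"travel": [0,0,0],"delta_rot": [0,0,0],"fingers": -0.3},{"travel": [0,0,0],"delta_rot": [0,0,0],"fingers": -0.3},{"travel": [0,0,0],"delta_rot": [0,0,0],"fingers": -0.3},{"travel": [17,0,0],"delta_rot": [0,0,0],"fingers": -0.3},{"travel": [17,0,0],"delta_rot": [0,0,0],"fingers": -0.3},{"travel": [0,0,0],"delta_rot": [0,0,0],"fingers": 1},{"travel": [0,0,0],"delta_rot": [0,0,0],"fingers": 1},{"travel": [0,0,0],"delta_rot": [0,0,0],"fingers": 1},{"travel": [0,0,0],"delta_rot": [0,0,0],"fingers": 1},{"travel": [0,0,-20],"delta_rot": [0,0,0],"fingers": 1},{"travel": [0,0,-20],"delta_rot": [0,0,0],"fingers": 1},{"travel": [0,0,-20],"delta_rot": [0,0,0],"fingers": 1},{"travel": [0,0,-20],"delta_rot": [0,0,0],"fingers": 1},{"travel": [0,0,-20],"delta_rot": [0,0,0],"fingers": 1},{"travel": [0,0,-20],"delta_rot": [0,0,0],"fingers": 1},{"travel": [0,0,-20],"delta_rot": [0,0,0],"fingers": 1}]' --grip_force 10

```text
clock: 9.65
eef_pos: [422.2, 77.8, 163.7]
eef_rot: [-3.141, 0.0, 1.409]
wrist_force: [-0.0, -0.1, -3.7]
finger_gap: 34.5
```

```bash
python3 - <<'E'
from h import *
feel(4)
go(417,44,23,81)
c=shot('scene');im=c['color'];cv2.imwrite('pics/s1.png',cv2.resize(im[110:310,220:440,::-1],None,fx=2.5,fy=2.5))
E
```

```text
F [ 0.44  0.09 -3.67] M [ 0.029 -0.003 -0.023] +- [0.041 0.099 0.031] yaw 80.7
M tool [0.001 0.029 0.023]
now [422.3  77.9 162.8] [-180.     0.    80.7] gap 33.8 t 9.8
turn z -0.3 travel [-3.430e+01  1.000e-01  1.398e+02]
```

View pics/s1.png

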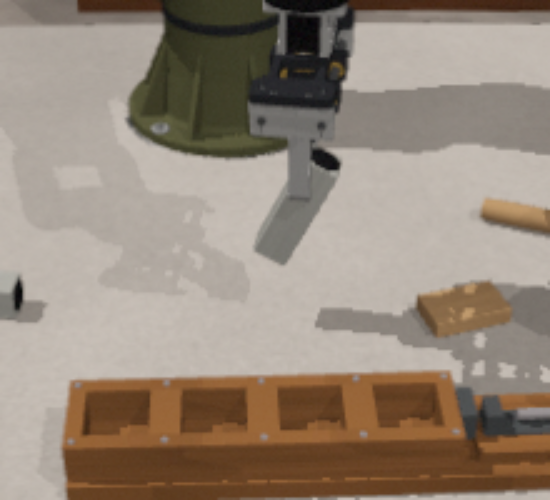

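>>> send_rows --plan '[{"travel": [0,0,0],"delta_rot": [0,0,0],"fingers": 1},{"travel": [0,0,0],"delta_rot": [0,0,0],"fingers": 1},{"travel": [0,0,0],"delta_rot": [0,0,0],"fingers": 1},{"travel": [0,0,0],"delta_rot": [0,0,0],"fingers": 1}]' --grip_force 4.5

```text
clock: 10.4
eef_pos: [422.6, 78.0, 163.4]
eef_rot: [-3.141, 0.0, 1.409]
wrist_force: [0.0, -0.0, -4.3]
finger_gap: 33.8
```

```bash
cat >> h.py <<'E'
def tilt():
    """bar's lean along tool x, seen by scene: fit of along-x_tool coordinate of its middle vs z, below the tips"""
    s=manip.read_state();T=T_of(s);c=shot('scene');P=cloud(c)
    L=(P-T[:3,3]); X=np.array([T[0,0],T[1,0],0]);X/=np.linalg.norm(X);Y=np.cross([0,0,1],X)
    a=L@X;b=L@Y;z=L[...,2]
    m=(abs(b)<28)&(abs(a)<95)&(z<-24)&(z>-110)&(P[...,2]>18)
    zs=np.arange(-104,-24,4);out=[]
    for z0 in zs:
        k=m&(abs(z-z0)<3)
        if k.sum()>8: out.append((z0,*np.percentile(a[k],[4,96]),k.sum()))
    o=np.array(out)
    if len(o)<4: print('few',o);return
    print(np.round(o[::3],1).tolist())
    f=np.polyfit(o[:,0],(o[:,1]+o[:,2])/2,1);print('lean deg (+: lower part toward -x_tool)',np.degrees(np.arctan(f[0])).round(1),'mid at tcp level',round(f[1],1),'lowest z',round(s['eef_pos'][2]+o[0,0],1))
E
python3 - <<'E'
from h import *
go(417,44,23,81);tilt()
E
```

```text
now [422.6  78.  163.4] [-180.     0.    80.8] gap 33.8 t 10.4
turn z -0.2 travel [-34.5  -0.2 140.4]
[[-92.0, -15.3, 1.4, 13.0], [-80.0, -28.5, 4.0, 31.0], [-68.0, -25.2, 8.7, 34.0], [-56.0, -21.3, 11.1, 37.0], [-44.0, -18.4, 14.4, 35.0], [-32.0, -14.3, 18.7, 38.0]]
lean deg (+: lower part toward -x_tool) 14.3 mid at tcp level 9.9 lowest z 71.4
```

>>> send_rows --plan '[{"travel": [0,0,0],"delta_rot": [0,0,0],"fingers": 1},{"travel": [0,0,-16],"delta_rot": [0,0,-5.6],"fingers": 1},{"travel": [0,0,-16],"delta_rot": [0,0,-5.6],"fingers": 1},{"travel": [-2,38.8,0],"delta_rot": [0,0,0],"fingers": 1},{"travel": [-2,38.8,0],"delta_rot": [0,0,0],"fingers": 1},{"travel": [-2,38.8,0],"delta_rot": [0,0,0],"fingers": 1},{"travel": [-2,38.8,0],"delta_rot": [0,0,0],"fingers": 1},{"travel": [-2,38.8,0],"delta_rot": [0,0,0],"fingers": 1},{"travel": [0,0,0],"delta_rot": [0,5.5,0],"fingers": 1},{"travel": [0,0,0],"delta_rot": [0,5.5,0],"fingers": 1},{"travel": [0,0,0],"delta_rot": [0,5.5,0],"fingers": 1},{"travel": [0,0,0],"delta_rot": [0,0,0],"fingers": 1},{"travel": [0,0,0],"delta_rot": [0,0,0],"fingers": 1}]' --grip_force 20

```text
clock: 12.08
eef_pos: [616.9, 74.8, 195.4]
eef_rot: [-3.141, -0.286, 1.605]
wrist_force: [-0.4, -0.4, -4.2]
finger_gap: 33.9
```

```bash
python3 - <<'E'
from h import *
s=manip.read_state();print(s['joints'].round(2));go(616.6,82,130,92);tilt()
c=camera('scene');im=c['color'];cv2.imwrite('pics/s2.png',cv2.resize(im[110:330,220:440,::-1],None,fx=2.5,fy=2.5))
E
```

```text
[-0.05  0.49  1.36  0.29  1.33 -0.16]
now [616.9  74.8 195.4] [-180.   -16.4   92. ] gap 33.9 t 12.1
turn z -0.0 travel [ 7.2 -0.  65.4]
[[-92.0, -3.7, 28.3, 21.0], [-80.0, -5.1, 26.0, 46.0], [-68.0, -4.9, 25.5, 42.0], [-56.0, -4.9, 25.9, 42.0], [-44.0, -4.8, 28.7, 44.0], [-32.0, -4.1, 26.7, 47.0]]
lean deg (+: lower part toward -x_tool) 0.4 mid at tcp level 11.6 lowest z 103.4
```

View pics/s2.png

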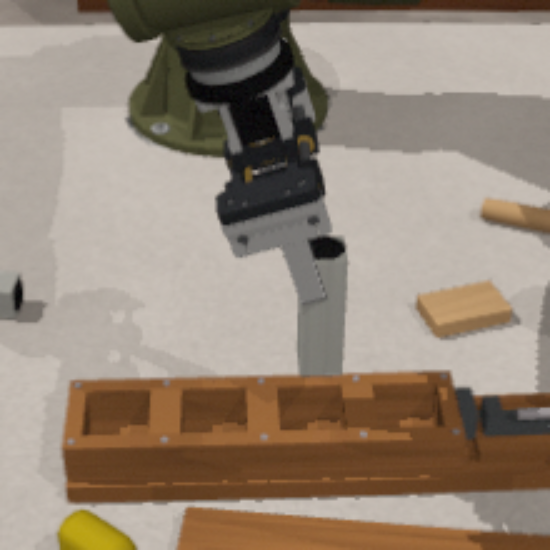

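>>> send_rows --plan '[{"travel": [-3.8,0,-1.1],"delta_rot": [0,0,0],"fingers": 1},{"travel": [-5.6,0,19.2],"delta_rot": [0,0,0],"fingers": 1},{"travel": [-5.6,0,19.2],"delta_rot": [0,0,0],"fingers": 1},{"travel": [-5.6,0,19.2],"delta_rot": [0,0,0],"fingers": 1},{"travel": [-2.8,0,9.6],"delta_rot": [0,0,0],"fingers": 1},{"travel": [-1.4,0,4.8],"delta_rot": [0,0,0],"fingers": 1},{"travel": [0,0,0],"delta_rot": [0,0,0],"fingers": 1},{"travel": [0,0,0],"delta_rot": [0,0,0],"fingers": 1}]'

```text
clock: 13.18
eef_pos: [617.3, 71.0, 121.1]
eef_rot: [3.14, -0.288, 1.605]
wrist_force: [0.7, -0.2, -4.5]
finger_gap: 34.2
```

```bash
cat >> h.py <<'E'
def crop(n,r=(110,330,220,440),cam='scene'):
    c=camera(cam);im=c['color'];cv2.imwrite(f'pics/{n}.png',cv2.resize(im[r[0]:r[1],r[2]:r[3],::-1],None,fx=2.5,fy=2.5))
E
python3 - <<'E'
from h import *
go(616.6,82,130,92);tilt();crop('s3')
E
```

```text
now [617.3  71.  121.1] [179.9 -16.5  92. ] gap 34.2 t 13.2
turn z -0.0 travel [11.  -0.3 -8.9]
[[-104.0, -92.6, 92.2, 119.0], [-92.0, -85.2, 94.1, 52.0], [-80.0, -78.5, 89.2, 52.0], [-68.0, -65.4, 66.5, 509.0], [-56.0, -4.3, 27.3, 33.0], [-44.0, -4.8, 27.2, 40.0], [-32.0, -4.7, 27.3, 43.0]]
lean deg (+: lower part toward -x_tool) 10.9 mid at tcp level 19.6 lowest z 17.1
```

View pics/s3.png

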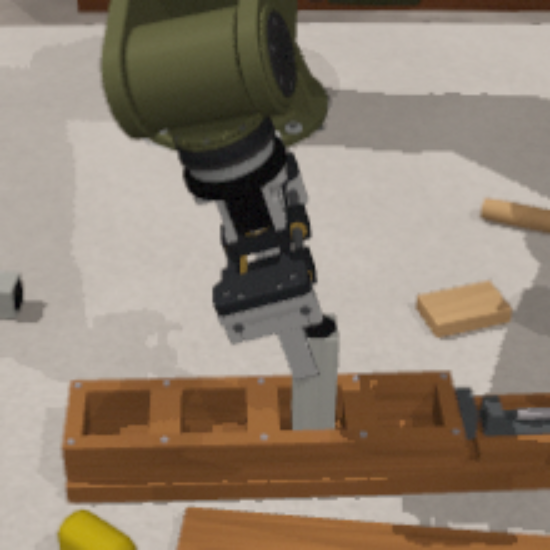

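>>> send_rows --plan '[{"travel": [-1.4,0,4.8],"delta_rot": [0,0,0],"fingers": 1},{"travel": [-0.4,0,1.4],"delta_rot": [0,0,0],"fingers": 1},{"travel": [0,0,0],"delta_rot": [0,0,0],"fingers": 1},{"travel": [0,0,0],"delta_rot": [0,0,0],"fingers": 1}]'

```text
clock: 13.78
eef_pos: [617.5, 71.0, 115.8]
eef_rot: [3.139, -0.288, 1.606]
wrist_force: [-2.9, -1.2, 11.6]
finger_gap: 33.8
```

>>> send_rows --plan '[{"travel": [0,0,0],"delta_rot": [0,0,0],"fingers": 0.1},{"travel": [0,0,0],"delta_rot": [0,0,0],"fingers": -0.3},{"travel": [0,0,0],"delta_rot": [0,0,0],"fingers": -0.3},{"travel": [0,0,0],"delta_rot": [0,0,0],"fingers": -0.3},{"travel": [0,0,-20],"delta_rot": [0,0,0],"fingers": -0.3},{"travel": [0,0,-40],"delta_rot": [0,0,0],"fingers": -0.3},{"travel": [0,0,-50],"delta_rot": [0,0,0],"fingers": -0.3},{"travel": [0,0,0],"delta_rot": [0,-8.2,0],"fingers": -1},{"travel": [0,0,0],"delta_rot": [0,-8.2,0],"fingers": -1}]'

```text
clock: 14.9
eef_pos: [618.5, 38.7, 221.9]
eef_rot: [3.138, 0.003, 1.603]
wrist_force: [0.1, -0.5, -0.5]
finger_gap: 77.6
```

```bash
python3 - <<'E'
from h import *
for n in('top','scene'):
    c=shot(n);P=cloud(c)
    print(n,'standing',rects(P,(560,690,30,130),126,150))
    for b in [(560,740,-420,-190),(340,490,-360,-140)]: print(n,'w',rects(P,b,24,50))
go(406,-250.6,200,84)
E
```

```text
top standing (61, array([615.3,  80.3]), array([17.8, 30.6]), 89.44, array([129.4, 135. , 140.2]))
top w (537, array([ 646.7, -311.9]), array([118.1,  35.5]), 86.07, array([26.8, 33.2, 39.5]))
top w (544, array([ 406.6, -250.8]), array([117.,  34.]), 83.97, array([27.3, 33.3, 39.1]))
scene standing (248, array([617.7,  83.1]), array([37.5, 33.7]), 3.29, array([127.5, 135.7, 138.9]))
scene w (796, array([ 645.8, -314.1]), array([118.3,  37.7]), 85.78, array([25.6, 34.1, 37. ]))
scene w (549, array([ 406.1, -250.3]), array([116. ,  39.2]), 83.93, array([25.3, 34.6, 37.5]))
now [618.2  41.2 221.3] [179.9   0.   92.1] gap 85.3 t 15.0
turn z 8.1 travel [-312.4 -180.5   21.3]
```

>>> send_rows --plan '[{"travel": [0,0,0],"delta_rot": [0,0,8.1],"fingers": -1},{"travel": [-52.1,-30.1,0],"delta_rot": [0,0,0],"fingers": -1},{"travel": [-52.1,-30.1,0],"delta_rot": [0,0,0],"fingers": -1},{"travel": [-52.1,-30.1,0],"delta_rot": [0,0,0],"fingers": -1},{"travel": [-52.1,-30.1,0],"delta_rot": [0,0,0],"fingers": -1},{"travel": [-52.1,-30.1,0],"delta_rot": [0,0,0],"fingers": -1},{"travel": [-52.1,-30.1,0],"delta_rot": [0,0,0],"fingers": -1},{"travel": [0,0,0],"delta_rot": [0,0,0],"fingers": -1},{"travel": [0,0,0],"delta_rot": [0,0,0],"fingers": -1}]'

```text
clock: 16.12
eef_pos: [405.1, -251.7, 219.5]
eef_rot: [3.141, -0.003, 1.462]
wrist_force: [-1.0, 0.1, -0.8]
finger_gap: 93.9
```

```bash
python3 - <<'E'
from h import *
c=shot('wrist');P=cloud(c)
print(rects(P,(340,480,-350,-150),28,45)); go(406.5,-250.6,23,84)
c=shot('top');print('w3',rects(cloud(c),(560,740,-420,-190),24,50))
E
```

```text
(4712, array([ 405.8, -251.4]), array([115.7,  34.1]), 83.79, array([32.5, 33.9, 35.2]))
now [ 405.4 -251.2  219.3] [180.   -0.2  83.9] gap 94.0 t 16.2
turn z -0.1 travel [  0.7   1.  196.3]
w3 (535, array([ 646.6, -313.1]), array([117. ,  36.1]), 86.33, array([27. , 33.2, 39.1]))
```

>>> send_rows --plan '[{"travel": [0,0,50],"delta_rot": [0,0,0],"fingers": -1},{"travel": [0,0,50],"delta_rot": [0,0,0],"fingers": -1},{"travel": [0,0,50],"delta_rot": [0,0,0],"fingers": -1},{"travel": [0,0,36],"delta_rot": [0,0,0],"fingers": -1},{"travel": [0,0,11],"delta_rot": [0,0,0],"fingers": -1},{"travel": [0,0,0],"delta_rot": [0,0,0],"fingers": -1},{"travel": [0,0,0],"delta_rot": [0,0,0],"fingers": 1},{"travel": [0,0,0],"delta_rot": [0,0,0],"fingers": 1},{"travel": [0,0,0],"delta_rot": [0,0,0],"fingers": 1},{"travel": [0,0,0],"delta_rot": [0,0,0],"fingers": 1},{"travel": [0,0,0],"delta_rot": [0,0,0],"fingers": 1},{"travel": [0,0,0],"delta_rot": [0,0,0],"fingers": 1},{"travel": [0,0,-10],"delta_rot": [0,0,0],"fingers": 1},{"travel": [0,0,-20],"delta_rot": [0,0,0],"fingers": 1},{"travel": [0,0,-20],"delta_rot": [0,0,0],"fingers": 1},{"travel": [0,0,0],"delta_rot": [0,0,0],"fingers": 1},{"travel": [0,0,0],"delta_rot": [0,0,0],"fingers": 1},{"travel": [0,0,0],"delta_rot": [0,0,0],"fingers": 1}]' --grip_force 25

```text
clock: 18.48
eef_pos: [404.6, -251.1, 71.2]
eef_rot: [-3.14, -0.002, 1.464]
wrist_force: [0.2, -0.2, -4.2]
finger_gap: 34.2
```

```bash
python3 - <<'E'
from h import *
feel(10)
go(405.8,-251.4,22,84)
E
```

```text
F [-0.13  0.21 -4.21] M [0.098 0.049 0.011] +- [0.037 0.025 0.031] yaw 83.9
M tool [ 0.059  0.092 -0.011]
now [ 405.  -251.4   71.9] [-1.80e+02 -1.00e-01  8.39e+01] gap 34.0 t 19.0
turn z -0.1 travel [ 0.1  0.8 49.9]
```

>>> send_rows --plan '[{"travel": [0,0,25],"delta_rot": [0,0,0],"fingers": 1},{"travel": [0,0,20],"delta_rot": [0,0,0],"fingers": 1},{"travel": [0,0,5],"delta_rot": [0,0,0],"fingers": 1},{"travel": [0,0,0],"delta_rot": [0,0,0],"fingers": 1},{"travel": [0,0,0],"delta_rot": [0,0,0],"fingers": -0.3},{"travel": [0,0,0],"delta_rot": [0,0,0],"fingers": -0.3},{"travel": [0,0,0],"delta_rot": [0,0,0],"fingers": -0.3},{"travel": [17,0,0],"delta_rot": [0,0,0],"fingers": -0.3},{"travel": [17,0,0],"delta_rot": [0,0,0],"fingers": -0.3},{"travel": [0,0,0],"delta_rot": [0,0,0],"fingers": 1},{"travel": [0,0,0],"delta_rot": [0,0,0],"fingers": 1},{"travel": [0,0,0],"delta_rot": [0,0,0],"fingers": 1},{"travel": [0,0,0],"delta_rot": [0,0,0],"fingers": 1},{"travel": [0,0,-20],"delta_rot": [0,0,0],"fingers": 1},{"travel": [0,0,-20],"delta_rot": [0,0,0],"fingers": 1},{"travel": [0,0,-20],"delta_rot": [0,0,0],"fingers": 1},{"travel": [0,0,-20],"delta_rot": [0,0,0],"fingers": 1},{"travel": [0,0,-20],"delta_rot": [0,0,0],"fingers": 1},{"travel": [0,0,-20],"delta_rot": [0,0,0],"fingers": 1},{"travel": [0,0,-20],"delta_rot": [0,0,0],"fingers": 1}]' --grip_force 10

```text
clock: 21.48
eef_pos: [408.2, -217.7, 162.1]
eef_rot: [-3.14, -0.002, 1.463]
wrist_force: [0.1, 1.2, -3.8]
finger_gap: 33.6
```

>>> send_rows --plan '[{"travel": [0,0,0],"delta_rot": [0,0,0],"fingers": 1},{"travel": [0,0,0],"delta_rot": [0,0,0],"fingers": 1},{"travel": [0,0,0],"delta_rot": [0,0,0],"fingers": 1},{"travel": [0,0,0],"delta_rot": [0,0,0],"fingers": 1}]' --grip_force 5

```text
clock: 21.98
eef_pos: [408.4, -217.6, 161.4]
eef_rot: [-3.14, -0.002, 1.464]
wrist_force: [-0.1, -0.1, -4.4]
finger_gap: 34.0
```

```bash
python3 - <<'E'
from h import *
go(619.4,-7,195,92);tilt()
E
```

```text
now [ 408.4 -217.6  161.4] [-1.799e+02 -1.000e-01  8.390e+01] gap 34.0 t 22.0
turn z -8.1 travel [203.1 218.2 -33.6]
[[-88.0, -21.3, -1.2, 19.0], [-76.0, -30.3, 3.2, 32.0], [-64.0, -26.2, 8.2, 32.0], [-52.0, -22.0, 12.6, 38.0], [-40.0, -18.5, 17.0, 37.0], [-28.0, -13.2, 20.8, 36.0]]
lean deg (+: lower part toward -x_tool) 18.3 mid at tcp level 12.2 lowest z 73.4
```

>>> send_rows --plan '[{"travel": [0,0,0],"delta_rot": [0,0,0],"fingers": 1},{"travel": [0,0,-17],"delta_rot": [0,0,-4.1],"fingers": 1},{"travel": [0,0,-17],"delta_rot": [0,0,-4.0],"fingers": 1},{"travel": [33.5,36.4,0],"delta_rot": [0,0,0],"fingers": 1},{"travel": [33.5,36.4,0],"delta_rot": [0,0,0],"fingers": 1},{"travel": [33.5,36.4,0],"delta_rot": [0,0,0],"fingers": 1},{"travel": [33.5,36.4,0],"delta_rot": [0,0,0],"fingers": 1},{"travel": [33.5,36.4,0],"delta_rot": [0,0,0],"fingers": 1},{"travel": [33.5,36.4,0],"delta_rot": [0,0,0],"fingers": 1},{"travel": [0,0,0],"delta_rot": [0,6.6,0],"fingers": 1},{"travel": [0,0,0],"delta_rot": [0,6.6,0],"fingers": 1},{"travel": [0,0,0],"delta_rot": [0,6.6,0],"fingers": 1},{"travel": [0,0,0],"delta_rot": [0,0,0],"fingers": 1},{"travel": [0,0,0],"delta_rot": [0,0,0],"fingers": 1}]' --grip_force 20

```text
clock: 23.78
eef_pos: [620.1, -9.4, 196.3]
eef_rot: [-3.142, -0.345, 1.605]
wrist_force: [0.8, 0.4, -4.2]
finger_gap: 33.8
```

```bash
python3 - <<'E'
from h import *
go(619.4,2,130,92);tilt()
E
```

```text
now [620.1  -9.4 196.3] [-180.   -19.7   92. ] gap 33.8 t 23.8
turn z -0.0 travel [11.4 -0.3 66.3]
[[-104.0, 75.6, 93.3, 21.0], [-92.0, 0.6, 94.7, 32.0], [-80.0, -1.4, 92.6, 63.0], [-68.0, -1.0, 92.9, 68.0], [-56.0, 1.3, 94.0, 79.0], [-44.0, -3.9, 28.5, 47.0], [-32.0, -3.5, 27.6, 41.0]]
lean deg (+: lower part toward -x_tool) -43.4 mid at tcp level -22.2 lowest z 92.3
```

```bash
sed -i 's/abs(a)<95/abs(a)<45/' h.py; python3 - <<'E'
from h import *
tilt()
E
```

```text
[[-92.0, -1.3, 28.5, 12.0], [-80.0, -2.5, 28.1, 43.0], [-68.0, -2.2, 28.6, 40.0], [-56.0, -2.8, 27.1, 37.0], [-44.0, -3.0, 26.9, 43.0], [-32.0, -2.3, 26.9, 46.0]]
lean deg (+: lower part toward -x_tool) -1.6 mid at tcp level 11.1 lowest z 104.5
```

>>> send_rows --plan '[{"travel": [-1,0,0],"delta_rot": [0,-1.3,0],"fingers": 1},{"travel": [-6.3,0,19],"delta_rot": [0,0,0],"fingers": 1},{"travel": [-6.3,0,19],"delta_rot": [0,0,0],"fingers": 1},{"travel": [-6.3,0,19],"delta_rot": [0,0,0],"fingers": 1},{"travel": [-3.8,0,11.4],"delta_rot": [0,0,0],"fingers": 1},{"travel": [-1.3,0,3.8],"delta_rot": [0,0,0],"fingers": 1},{"travel": [-0.9,0,2.8],"delta_rot": [0,0,0],"fingers": 1},{"travel": [0,0,0],"delta_rot": [0,0,0],"fingers": 1},{"travel": [0,0,0],"delta_rot": [0,0,0],"fingers": 1}]'

```text
clock: 25.0
eef_pos: [620.3, -10.1, 117.5]
eef_rot: [3.141, -0.324, 1.605]
wrist_force: [-0.8, 0.2, -4.1]
finger_gap: 34.0
```

>>> send_rows --plan '[{"travel": [-0.6,0,1.9],"delta_rot": [0,0,0],"fingers": 1},{"travel": [0,0,0],"delta_rot": [0,0,0],"fingers": 1},{"travel": [0,0,0],"delta_rot": [0,0,0],"fingers": 1}]'

```text
clock: 25.38
eef_pos: [620.1, -10.0, 115.0]
eef_rot: [3.142, -0.325, 1.605]
wrist_force: [-0.1, -0.8, -4.1]
finger_gap: 34.0
```

>>> send_rows --plan '[{"travel": [-0.6,0,1.4],"delta_rot": [0,0,0],"fingers": 1},{"travel": [0,0,0],"delta_rot": [0,0,0],"fingers": 1},{"travel": [0,0,0],"delta_rot": [0,0,0],"fingers": 1}]'

```text
clock: 25.75
eef_pos: [620.3, -10.1, 114.3]
eef_rot: [3.141, -0.325, 1.605]
wrist_force: [-2.2, -0.7, 5.7]
finger_gap: 34.1
```

Contact with the floor; release and withdraw.

>>> send_rows --plan '[{"travel": [0,0,0],"delta_rot": [0,0,0],"fingers": 0.1},{"travel": [0,0,0],"delta_rot": [0,0,0],"fingers": -0.3},{"travel": [0,0,0],"delta_rot": [0,0,0],"fingers": -0.3},{"travel": [0,0,0],"delta_rot": [0,0,0],"fingers": -0.3},{"travel": [0,0,-20],"delta_rot": [0,0,0],"fingers": -0.3},{"travel": [0,0,-40],"delta_rot": [0,0,0],"fingers": -0.3},{"travel": [0,0,-50],"delta_rot": [0,0,0],"fingers": -0.3},{"travel": [0,0,0],"delta_rot": [0,-9.3,0],"fingers": -1},{"travel": [0,0,0],"delta_rot": [0,-9.3,0],"fingers": -1}]'

```text
clock: 26.88
eef_pos: [621.6, -46.1, 218.7]
eef_rot: [3.139, 0.005, 1.604]
wrist_force: [0.5, 0.2, -0.6]
finger_gap: 77.6
```

```bash
python3 - <<'E'
from h import *
for n in('top','scene'):
    c=shot(n);P=cloud(c)
    print(n,'A',rects(P,(560,690,50,120),126,150),'B',rects(P,(560,690,-30,40),126,150))
    for b in [(560,740,-440,-190)]: print(n,'w',rects(P,b,24,50))
go(646.5,-313,200,86)
E
```

```text
top A (184, array([616.2,  85.4]), array([33.1, 33.2]), 89.76, array([128.7, 135.2, 141. ])) B (69, array([618. ,   2.1]), array([33., 33.]), 89.18, array([129.3, 134.1, 138.5]))
top w (531, array([ 647. , -313.3]), array([116.3,  36.2]), 85.18, array([27.2, 33.4, 39.2]))
scene A (251, array([617.7,  83.1]), array([36.2, 34.1]), 4.44, array([127.6, 136. , 139. ])) B (241, array([620.3,   1.4]), array([37.3, 31.7]), 0.98, array([127.9, 135.8, 139.4]))
scene w (791, array([ 646.3, -313. ]), array([117.6,  38.2]), 85.36, array([25.9, 34.4, 36.8]))
now [621.4 -43.3 218.4] [179.9   0.2  92.1] gap 85.4 t 27.0
turn z 6.1 travel [-267.3   43.8   18.4]
```

>>> send_rows --plan '[{"travel": [0,0,0],"delta_rot": [0,0,6.5],"fingers": -1},{"travel": [-53.5,8.5,0],"delta_rot": [0,0,0],"fingers": -1},{"travel": [-53.5,8.5,0],"delta_rot": [0,0,0],"fingers": -1},{"travel": [-53.5,8.5,0],"delta_rot": [0,0,0],"fingers": -1},{"travel": [-53.5,8.5,0],"delta_rot": [0,0,0],"fingers": -1},{"travel": [-53.5,8.5,0],"delta_rot": [0,0,0],"fingers": -1},{"travel": [0,0,0],"delta_rot": [0,0,0],"fingers": -1},{"travel": [0,0,0],"delta_rot": [0,0,0],"fingers": -1}]'

```text
clock: 27.98
eef_pos: [642.2, -315.1, 217.2]
eef_rot: [-3.141, -0.002, 1.491]
wrist_force: [0.2, 0.7, -0.5]
finger_gap: 93.8
```

```bash
python3 - <<'E'
from h import *
c=shot('wrist');P=cloud(c)
r=rects(P,(560,740,-430,-200),28,45);print(r); go(r[1][0],r[1][1],22,85.6)
E
```

```text
(4792, array([ 645.7, -314. ]), array([115.5,  34.2]), 85.47, array([32.5, 33.9, 35.1]))
now [ 642.5 -314.5  217.6] [ 1.80e+02 -1.00e-01  8.55e+01] gap 93.7 t 28.0
turn z -0.1 travel [  0.7   3.2 195.6]
```

>>> send_rows --plan '[{"travel": [0.7,3.4,48],"delta_rot": [0,0,0],"fingers": -1},{"travel": [0,0,50],"delta_rot": [0,0,0],"fingers": -1},{"travel": [0,0,50],"delta_rot": [0,0,0],"fingers": -1},{"travel": [0,0,36],"delta_rot": [0,0,0],"fingers": -1},{"travel": [0,0,11],"delta_rot": [0,0,0],"fingers": -1},{"travel": [0,0,0],"delta_rot": [0,0,0],"fingers": -1},{"travel": [0,0,0],"delta_rot": [0,0,0],"fingers": 1},{"travel": [0,0,0],"delta_rot": [0,0,0],"fingers": 1},{"travel": [0,0,0],"delta_rot": [0,0,0],"fingers": 1},{"travel": [0,0,0],"delta_rot": [0,0,0],"fingers": 1},{"travel": [0,0,0],"delta_rot": [0,0,0],"fingers": 1},{"travel": [0,0,0],"delta_rot": [0,0,0],"fingers": 1},{"travel": [0,0,-10],"delta_rot": [0,0,0],"fingers": 1},{"travel": [0,0,-20],"delta_rot": [0,0,0],"fingers": 1},{"travel": [0,0,-20],"delta_rot": [0,0,0],"fingers": 1},{"travel": [0,0,0],"delta_rot": [0,0,0],"fingers": 1},{"travel": [0,0,0],"delta_rot": [0,0,0],"fingers": 1},{"travel": [0,0,0],"delta_rot": [0,0,0],"fingers": 1}]' --grip_force 25

```text
clock: 30.28
eef_pos: [645.5, -314.6, 71.8]
eef_rot: [-3.14, -0.001, 1.491]
wrist_force: [0.1, 0.6, -3.3]
finger_gap: 34.0
```

```bash
python3 - <<'E'
from h import *
feel(10)
go(405.8,-251.4,22,84)
E
```

```text
F [-0.14  0.14 -3.51] M [-0.162  0.079  0.002] +- [0.028 0.017 0.035] yaw 85.5
M tool [ 0.066 -0.168 -0.002]
now [ 645.9 -314.8   72.7] [-180.    -0.    85.5] gap 34.1 t 30.8
turn z 1.5 travel [  38.  -245.4   50.7]
```

>>> send_rows --plan '[{"travel": [0,0,25],"delta_rot": [0,0,0],"fingers": 1},{"travel": [0,0,20],"delta_rot": [0,0,0],"fingers": 1},{"travel": [0,0,5],"delta_rot": [0,0,0],"fingers": 1},{"travel": [0,0,0],"delta_rot": [0,0,0],"fingers": 1},{"travel": [0,0,0],"delta_rot": [0,0,0],"fingers": -0.3},{"travel": [0,0,0],"delta_rot": [0,0,0],"fingers": -0.3},{"travel": [0,0,0],"delta_rot": [0,0,0],"fingers": -0.3},{"travel": [-17,0,0],"delta_rot": [0,0,0],"fingers": -0.3},{"travel": [-17,0,0],"delta_rot": [0,0,0],"fingers": -0.3},{"travel": [0,0,0],"delta_rot": [0,0,0],"fingers": 1},{"travel": [0,0,0],"delta_rot": [0,0,0],"fingers": 1},{"travel": [0,0,0],"delta_rot": [0,0,0],"fingers": 1},{"travel": [0,0,0],"delta_rot": [0,0,0],"fingers": 1},{"travel": [0,0,-20],"delta_rot": [0,0,0],"fingers": 1},{"travel": [0,0,-20],"delta_rot": [0,0,0],"fingers": 1},{"travel": [0,0,-20],"delta_rot": [0,0,0],"fingers": 1},{"travel": [0,0,-20],"delta_rot": [0,0,0],"fingers": 1},{"travel": [0,0,-20],"delta_rot": [0,0,0],"fingers": 1},{"travel": [0,0,-20],"delta_rot": [0,0,0],"fingers": 1},{"travel": [0,0,-20],"delta_rot": [0,0,0],"fingers": 1}]' --grip_force 10

```text
clock: 33.28
eef_pos: [643.2, -348.7, 164.1]
eef_rot: [-3.142, 0.0, 1.491]
wrist_force: [0.2, 0.1, -3.8]
finger_gap: 33.7
```

>>> send_rows --plan '[{"travel": [0,0,0],"delta_rot": [0,0,0],"fingers": 1},{"travel": [0,0,0],"delta_rot": [0,0,0],"fingers": 1},{"travel": [0,0,0],"delta_rot": [0,0,0],"fingers": 1},{"travel": [0,0,0],"delta_rot": [0,0,0],"fingers": 1}]' --grip_force 4.5

```text
clock: 33.78
eef_pos: [643.1, -348.6, 162.0]
eef_rot: [-3.141, -0.0, 1.491]
wrist_force: [-0.3, -0.1, -3.7]
finger_gap: 34.3
```

```bash
python3 - <<'E'
from h import *
go(622.2,-67,195,92);tilt()
E
```

```text
now [ 643.1 -348.6  162. ] [-179.9   -0.    85.5] gap 34.3 t 33.8
turn z -6.5 travel [282.2 -11.  -33. ]
[[-92.0, -3.5, 28.1, 22.0], [-80.0, -5.0, 27.9, 56.0], [-68.0, -7.1, 24.8, 50.0], [-56.0, -9.1, 21.8, 60.0], [-44.0, -11.1, 19.7, 63.0], [-32.0, -16.2, 16.8, 72.0]]
lean deg (+: lower part toward -x_tool) -12.5 mid at tcp level -6.5 lowest z 70.0
```

>>> send_rows --plan '[{"travel": [0,0,0],"delta_rot": [0,0,0],"fingers": 1},{"travel": [0,0,-17],"delta_rot": [0,0,-3.3],"fingers": 1},{"travel": [0,0,-17],"delta_rot": [0,0,-3.2],"fingers": 1},{"travel": [55.4,-2.2,0],"delta_rot": [0,0,0],"fingers": 1},{"travel": [55.4,-2.2,0],"delta_rot": [0,0,0],"fingers": 1},{"travel": [55.4,-2.2,0],"delta_rot": [0,0,0],"fingers": 1},{"travel": [55.4,-2.2,0],"delta_rot": [0,0,0],"fingers": 1},{"travel": [55.4,-2.2,0],"delta_rot": [0,0,0],"fingers": 1},{"travel": [0,0,0],"delta_rot": [0,-6.5,0],"fingers": 1},{"travel": [0,0,0],"delta_rot": [0,-6.5,0],"fingers": 1},{"travel": [0,0,0],"delta_rot": [0,0,0],"fingers": 1},{"travel": [0,0,0],"delta_rot": [0,0,0],"fingers": 1}]' --grip_force 20

```text
clock: 35.33
eef_pos: [622.8, -72.5, 196.8]
eef_rot: [3.141, 0.224, 1.604]
wrist_force: [-1.0, -0.1, -4.5]
finger_gap: 33.8
```

```bash
python3 - <<'E'
from h import *
go(622.2,-77.9,130,92);tilt();crop('s4',(110,330,160,440))
E
```

```text
now [622.8 -72.5 196.8] [180.   12.9  91.9] gap 33.8 t 35.3
turn z -0.1 travel [-5.4 -0.8 66.8]
[[-92.0, -23.2, 8.0, 27.0], [-80.0, -24.3, 7.9, 48.0], [-68.0, -23.6, 7.5, 47.0], [-56.0, -25.9, 7.4, 49.0], [-44.0, -25.2, 7.0, 47.0], [-32.0, -25.5, 6.7, 47.0]]
lean deg (+: lower part toward -x_tool) -1.3 mid at tcp level -10.1 lowest z 104.8
```

View pics/s4.png

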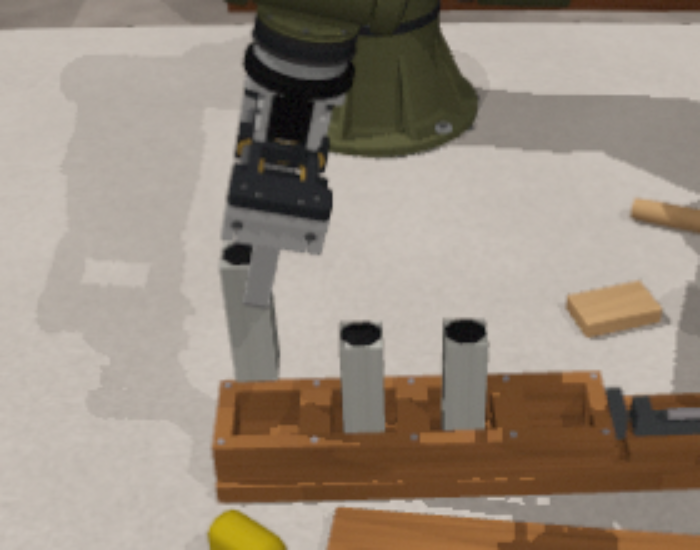

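>>> send_rows --plan '[{"travel": [2.9,0,-0.7],"delta_rot": [0,-1.3,0],"fingers": 1},{"travel": [4.9,0,19.4],"delta_rot": [0,0,0],"fingers": 1},{"travel": [4.9,0,19.4],"delta_rot": [0,0,0],"fingers": 1},{"travel": [4.9,0,19.4],"delta_rot": [0,0,0],"fingers": 1},{"travel": [3.4,0,13.6],"delta_rot": [0,0,0],"fingers": 1},{"travel": [1,0,3.9],"delta_rot": [0,0,0],"fingers": 1},{"travel": [0.5,0,1.9],"delta_rot": [0,0,0],"fingers": 1},{"travel": [0,0,0],"delta_rot": [0,0,0],"fingers": 1},{"travel": [0,0,0],"delta_rot": [0,0,0],"fingers": 1}]'

```text
clock: 36.55
eef_pos: [622.9, -69.5, 117.2]
eef_rot: [3.141, 0.25, 1.605]
wrist_force: [-0.9, 0.3, -3.7]
finger_gap: 33.4
```

>>> send_rows --plan '[{"travel": [0.5,0,1.9],"delta_rot": [0,0,0],"fingers": 1},{"travel": [0,0,0],"delta_rot": [0,0,0],"fingers": 1},{"travel": [0,0,0],"delta_rot": [0,0,0],"fingers": 1}]'

```text
clock: 36.92
eef_pos: [623.0, -69.4, 116.3]
eef_rot: [3.14, 0.25, 1.605]
wrist_force: [-4.0, 0.5, 7.8]
finger_gap: 33.7
```

>>> send_rows --plan '[{"travel": [0,0,0],"delta_rot": [0,0,0],"fingers": 0.1},{"travel": [0,0,0],"delta_rot": [0,0,0],"fingers": -0.3},{"travel": [0,0,0],"delta_rot": [0,0,0],"fingers": -0.3},{"travel": [0,0,0],"delta_rot": [0,0,0],"fingers": -0.3},{"travel": [0,0,-20],"delta_rot": [0,0,0],"fingers": -0.3},{"travel": [0,0,-40],"delta_rot": [0,0,0],"fingers": -0.3},{"travel": [0,0,-50],"delta_rot": [0,0,0],"fingers": -0.3},{"travel": [0,0,0],"delta_rot": [0,7.2,0],"fingers": -0.3},{"travel": [0,0,0],"delta_rot": [0,7.1,0],"fingers": -0.3}]'

```text
clock: 38.05
eef_pos: [622.1, -41.3, 223.9]
eef_rot: [3.138, -0.004, 1.607]
wrist_force: [-0.5, 0.7, -0.2]
finger_gap: 61.3
```

```bash
python3 - <<'E'
from h import *
for n in('top','scene'):
    c=shot(n);P=cloud(c)
    print(n,'A',rects(P,(560,690,50,120),126,150),'B',rects(P,(560,690,-30,40),126,150),'C',rects(P,(560,690,-110,-45),126,150))
    print(rects(P,(580,640,290,330),68,100),[(np.round(w(c,d['at'])),round(d['confidence'],2)) for d in tip_of('bolt_knob',n)])
    m=(P[...,2]>24)&(P[...,2]<45)&(P[...,0]>120)&(P[...,0]<880)&(abs(P[...,1])<420)
    print([ (len(d), [(np.round(w(c,e['at'])),round(e['confidence'],2)) for e in d]) for d in [search_frame(k,n) for k in('w1_mid','w2_mid','w3_mid','w4_mid')]])
go(609.5,310.5,240,92)
E
```

```text
top A (184, array([616.3,  85.3]), array([33. , 33.8]), 89.31, array([129. , 135.4, 141.5])) B (63, array([619.4,   2.1]), array([33. , 30.6]), 89.99, array([128.6, 133.7, 139.2])) C 4
(37, array([609.9, 312. ]), array([13. , 15.2]), 5.31, array([76. , 91.3, 96.1])) [(array([610., 312.,  72.]), 0.49)]
[(0, []), (1, [(array([614.,  83., 138.]), 0.7)]), (1, [(array([315., 434.,  25.]), 0.61)]), (0, [])]
scene A (247, array([616.6,  82.9]), array([33.6, 37.3]), 88.8, array([127.5, 135.7, 139.2])) B (242, array([619.5,   1.5]), array([37. , 31.5]), 1.24, array([128. , 135.8, 139. ])) C (242, array([624.1, -80.5]), array([35.2, 34. ]), 0.51, array([127.4, 135.4, 139. ]))
(97, array([610.7, 309.9]), array([15.3, 14.8]), 10.73, array([70.1, 84.6, 93.2])) [(array([608., 308.,  77.]), 0.72)]
[(0, []), (2, [(array([629.,  80., 106.]), 0.7), (array([769., -78.,  53.]), 0.31)]), (1, [(array([638., -78., 102.]), 0.72)]), (1, [(array([633.,  -1., 105.]), 0.57)])]
now [621.7 -41.9 221.3] [-180.    0.   92.] gap 61.1 t 38.6
turn z -0.0 travel [ 3.527e+02  1.000e-01 -1.870e+01]
```

>>> send_rows --plan '[{"travel": [0,0,0],"delta_rot": [0,0,-10],"fingers": -0.3},{"travel": [0,0,0],"delta_rot": [0,0,-10],"fingers": -0.3},{"travel": [0,0,0],"delta_rot": [0,0,-10],"fingers": -0.3},{"travel": [0,0,0],"delta_rot": [0,0,-10],"fingers": -0.3},{"travel": [0,0,0],"delta_rot": [0,0,-10],"fingers": -0.3},{"travel": [0,0,0],"delta_rot": [0,0,-10],"fingers": -0.3},{"travel": [0,0,0],"delta_rot": [0,0,-10],"fingers": -0.3},{"travel": [0,0,0],"delta_rot": [0,0,-10],"fingers": -0.3},{"travel": [0,0,0],"delta_rot": [0,0,-10],"fingers": -0.3},{"travel": [0,58.8,0],"delta_rot": [0,0,0],"fingers": -0.3},{"travel": [0,58.8,0],"delta_rot": [0,0,0],"fingers": -0.3},{"travel": [0,58.8,0],"delta_rot": [0,0,0],"fingers": -0.3},{"travel": [0,58.8,0],"delta_rot": [0,0,0],"fingers": -0.3},{"travel": [0,58.8,0],"delta_rot": [0,0,0],"fingers": -0.3},{"travel": [0,58.8,0],"delta_rot": [0,0,0],"fingers": -0.3},{"travel": [0,0,0],"delta_rot": [0,0,0],"fingers": -0.3},{"travel": [0,0,0],"delta_rot": [0,0,0],"fingers": -0.3}]'

```text
clock: 40.78
eef_pos: [609.7, 309.9, 221.1]
eef_rot: [-3.141, -0.0, -3.107]
wrist_force: [-0.3, -0.6, 0.9]
finger_gap: 60.9
```

```bash
python3 - <<'E'
from h import *
c=shot('wrist');P=cloud(c);print(rects(P,(580,640,280,340),80,100));save(c,'wr2')
go(609.8,311,78,182)
for n in('top','scene'):
    c=shot(n);P=cloud(c)
    print(n,[rects(P,(560,690,y-35,y+35),126,150) for y in (83,2,-79)])
    if n=='top': save(c,'top2')
E
```

```text
(327, array([608.6, 310.8]), array([11.9, 13.8]), 0.86, array([83.2, 91.6, 93.2]))
now [609.9 309.3 221.3] [-180.    -0.  -178.1] gap 60.9 t 40.8
turn z -0.1 travel [1.000e-01 1.700e+00 1.433e+02]
top [(179, array([616.4,  85.4]), array([33. , 34.2]), 89.59, array([128.2, 135.2, 140.1])), (180, array([620.1,   2.2]), array([34. , 33.2]), 0.43, array([130.4, 135.1, 140.7])), (185, array([623.9, -79. ]), array([35.3, 33.6]), 0.57, array([129.8, 134.8, 140.9]))]
scene [(247, array([617.7,  82.8]), array([33.4, 37.3]), 89.42, array([128. , 135.6, 139.2])), (239, array([620.2,   1.6]), array([37.2, 31.6]), 1.61, array([128.3, 135.8, 139.2])), (247, array([623.8, -80.7]), array([38.8, 34.1]), 0.64, array([127.3, 135.4, 139.3]))]
```

View pics/top2.png

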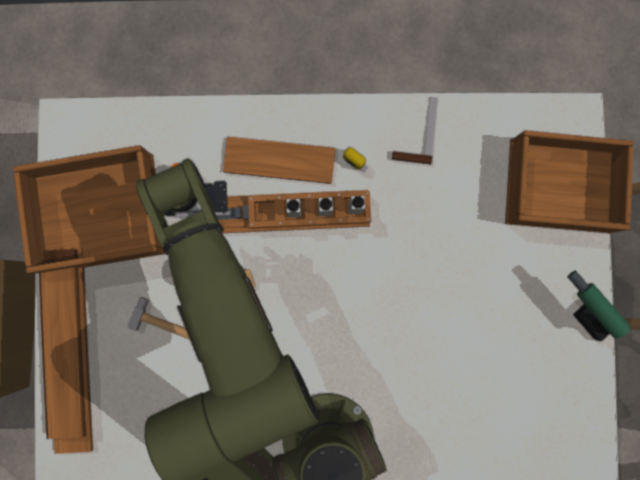

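View pics/wr2.png

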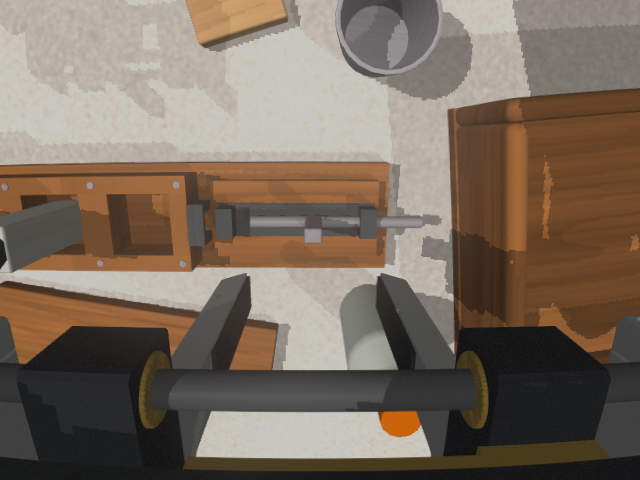

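>>> send_rows --plan '[{"travel": [0,0,0],"delta_rot": [0,0,10],"fingers": -0.3},{"travel": [0,0,0],"delta_rot": [0,0,10],"fingers": -0.3},{"travel": [0,0,0],"delta_rot": [0,0,10],"fingers": -0.3},{"travel": [0,0,0],"delta_rot": [0,0,10],"fingers": -0.3},{"travel": [0,0,0],"delta_rot": [0,0,10],"fingers": -0.3},{"travel": [0,0,0],"delta_rot": [0,0,10],"fingers": -0.3},{"travel": [0,0,0],"delta_rot": [0,0,10],"fingers": -0.3},{"travel": [0,0,0],"delta_rot": [0,0,10],"fingers": -0.3},{"travel": [0,0,0],"delta_rot": [0,0,10],"fingers": -0.3},{"travel": [0,0,0],"delta_rot": [0,0,10],"fingers": -0.3},{"travel": [0,0,0],"delta_rot": [0,0,10],"fingers": -0.3},{"travel": [0,0,0],"delta_rot": [0,0,10],"fingers": -0.3},{"travel": [0,0,0],"delta_rot": [0,0,10],"fingers": -0.3},{"travel": [0,0,0],"delta_rot": [0,0,10],"fingers": -0.3},{"travel": [0,0,0],"delta_rot": [0,0,10],"fingers": -0.3},{"travel": [0,0,0],"delta_rot": [0,0,10],"fingers": -0.3},{"travel": [0,0,0],"delta_rot": [0,0,10],"fingers": -0.3},{"travel": [0,0,0],"delta_rot": [0,0,10],"fingers": -0.3},{"travel": [0,0,0],"delta_rot": [0,0,0],"fingers": -0.3}]'

```text
clock: 43.3
eef_pos: [610.0, 309.4, 221.6]
eef_rot: [-3.142, -0.0, 0.034]
wrist_force: [0.7, 1.2, 0.1]
finger_gap: 60.9
```

```bash
python3 - <<'E'
from h import *
s=manip.read_state();print(s['joints'].round(2))
c=shot('wrist');P=cloud(c);print(rects(P,(580,640,280,340),80,100),np.array(c['tool_from_camera'])[:3,3].round())
go(609.3,310.9,78,2)
E
```

```text
[ 0.42  0.61  1.08 -0.    1.45  1.95]
(330, array([609.8, 310.4]), array([11.8, 13.8]), 1.16, array([83.3, 91.4, 92.9])) [  73.   -1. -160.]
now [610.  309.5 221.6] [-180.    -0.     2.1] gap 60.9 t 43.4
turn z 0.1 travel [ -0.6  -1.4 143.6]
```

>>> send_rows --plan '[{"travel": [-0.4,-1.2,48],"delta_rot": [0,0,0],"fingers": -0.3},{"travel": [0,0,45],"delta_rot": [0,0,0],"fingers": -0.3},{"travel": [0,0,30],"delta_rot": [0,0,0],"fingers": -0.3},{"travel": [0,0,20],"delta_rot": [0,0,0],"fingers": -0.3},{"travel": [0,0,0],"delta_rot": [0,0,0],"fingers": -0.3},{"travel": [0,0,0],"delta_rot": [0,0,0],"fingers": 1},{"travel": [0,0,0],"delta_rot": [0,0,0],"fingers": 1},{"travel": [0,0,0],"delta_rot": [0,0,0],"fingers": 1},{"travel": [0,0,0],"delta_rot": [0,0,0],"fingers": 1},{"travel": [0,0,0],"delta_rot": [0,0,0],"fingers": 1},{"travel": [0,0,0],"delta_rot": [0,0,0],"fingers": 1}]' --grip_force 20

```text
clock: 44.72
eef_pos: [609.3, 311.3, 78.5]
eef_rot: [3.141, -0.0, 0.034]
wrist_force: [-1.1, -2.3, 2.1]
finger_gap: 14.0
```

>>> send_rows --plan '[{"travel": [0,9.5,0],"delta_rot": [0,0,0],"fingers": 1},{"travel": [0,9.5,0],"delta_rot": [0,0,0],"fingers": 1},{"travel": [0,9.5,0],"delta_rot": [0,0,0],"fingers": 1},{"travel": [0,9.5,0],"delta_rot": [0,0,0],"fingers": 1},{"travel": [0,9.5,0],"delta_rot": [0,0,0],"fingers": 1},{"travel": [0,9.5,0],"delta_rot": [0,0,0],"fingers": 1},{"travel": [0,0,0],"delta_rot": [0,0,0],"fingers": 1},{"travel": [0,0,0],"delta_rot": [0,0,0],"fingers": 1}]'

```text
clock: 45.72
eef_pos: [610.9, 259.7, 78.5]
eef_rot: [-3.133, -0.003, 0.036]
wrist_force: [4.1, 39.6, -7.6]
finger_gap: 26.5
```

>>> send_rows --plan '[{"travel": [0,2.5,0],"delta_rot": [0,0,0],"fingers": 1},{"travel": [0,1.5,0],"delta_rot": [0,0,0],"fingers": 1},{"travel": [0,0,0],"delta_rot": [0,0,0],"fingers": 1},{"travel": [0,0,0],"delta_rot": [0,0,0],"fingers": 1}]'

```text
clock: 46.22
eef_pos: [611.0, 255.8, 78.5]
eef_rot: [-3.133, -0.003, 0.036]
wrist_force: [4.0, 40.3, -6.7]
finger_gap: 34.1
```

>>> send_rows --plan '[{"travel": [0,-5,0],"delta_rot": [0,0,0],"fingers": 1},{"travel": [0,-5,0],"delta_rot": [0,0,0],"fingers": 1},{"travel": [0,0,0],"delta_rot": [0,0,0],"fingers": -0.3},{"travel": [0,0,0],"delta_rot": [0,0,0],"fingers": -0.3},{"travel": [0,0,0],"delta_rot": [0,0,0],"fingers": -0.3},{"travel": [0,0,-50],"delta_rot": [0,0,0],"fingers": -0.3},{"travel": [0,0,-50],"delta_rot": [0,0,0],"fingers": -0.3},{"travel": [0,0,-43],"delta_rot": [0,0,0],"fingers": -0.3},{"travel": [0,0,0],"delta_rot": [0,0,0],"fingers": -0.3}]'

```text
clock: 47.35
eef_pos: [612.1, 260.2, 225.2]
eef_rot: [-3.14, -0.006, 0.033]
wrist_force: [0.9, 0.1, 0.1]
finger_gap: 61.1
```

```bash
python3 - <<'E'
from h import *
c=shot('wrist');P=cloud(c);print(rects(P,(580,640,230,340),75,100));save(c,'wr3')
c=shot('scene');P=cloud(c);print(rects(P,(580,640,230,340),68,100))
im=c['color'];cv2.imwrite('pics/s5.png',cv2.resize(im[220:320,380:520,::-1],None,fx=5,fy=5))
print([rects(P,(560,690,y-35,y+35),126,150) for y in (83,2,-79)])
go(0,0,0,2)
E
```

```text
(342, array([611.3, 267.5]), array([11.8, 13.9]), 1.24, array([79.2, 91.4, 92.8]))
(95, array([613.4, 266.5]), array([14.6, 12.2]), 88.56, array([70. , 84.5, 93.6]))
[(246, array([618.4,  82.9]), array([39.7, 33.5]), 5.11, array([127.7, 135.9, 139. ])), (244, array([619.9,   1.5]), array([39.4, 31.6]), 1.32, array([127.7, 135.8, 139.2])), (249, array([624.8, -80.5]), array([36.3, 34.1]), 1.69, array([128. , 135.6, 139.3]))]
now [610.9 259.9 220.7] [180.    0.    1.9] gap 61.2 t 47.5
turn z -0.1 travel [-619.6  238.4  220.7]
```

View pics/wr3.png

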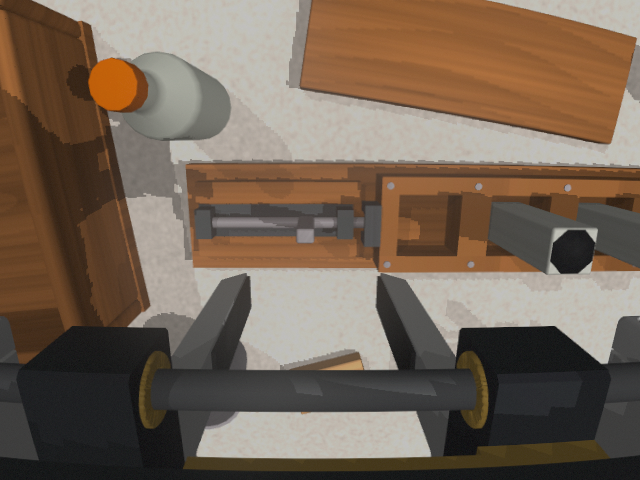

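View pics/s5.png

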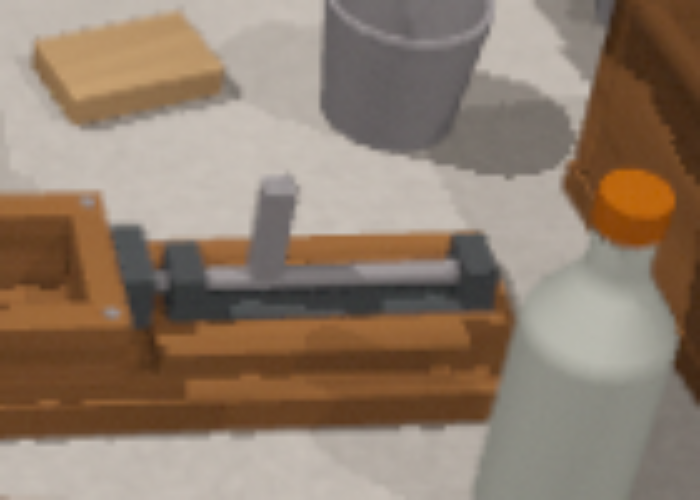

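>>> send_rows --plan '[{"travel": [0.5,-3.6,48],"delta_rot": [0,0,0],"fingers": -0.3},{"travel": [0,0,45],"delta_rot": [0,0,0],"fingers": -0.3},{"travel": [0,0,30],"delta_rot": [0,0,0],"fingers": -0.3},{"travel": [0,0,19.5],"delta_rot": [0,0,0],"fingers": -0.3},{"travel": [0,0,0],"delta_rot": [0,0,0],"fingers": -0.3},{"travel": [0,0,0],"delta_rot": [0,0,0],"fingers": 1},{"travel": [0,0,0],"delta_rot": [0,0,0],"fingers": 1},{"travel": [0,0,0],"delta_rot": [0,0,0],"fingers": 1},{"travel": [0,0,0],"delta_rot": [0,0,0],"fingers": 1},{"travel": [0,0,0],"delta_rot": [0,0,0],"fingers": 1},{"travel": [0,0,0],"delta_rot": [0,0,0],"fingers": 1}]' --grip_force 12

```text
clock: 48.82
eef_pos: [611.3, 266.6, 79.1]
eef_rot: [-3.138, -0.001, 0.035]
wrist_force: [1.5, 16.0, -3.2]
finger_gap: 14.1
```

>>> send_rows --plan '[{"travel": [0,-1,0],"delta_rot": [0,0,0],"fingers": 0.6},{"travel": [0,-1,0],"delta_rot": [0,0,0],"fingers": -0.3},{"travel": [0,0,0],"delta_rot": [0,0,0],"fingers": -0.3},{"travel": [0,0,0],"delta_rot": [0,0,0],"fingers": -0.3},{"travel": [0,0,0],"delta_rot": [0,0,0],"fingers": -0.3},{"travel": [0,0,-50],"delta_rot": [0,0,0],"fingers": -0.3},{"travel": [0,0,-50],"delta_rot": [0,0,0],"fingers": -0.3},{"travel": [0,0,-43],"delta_rot": [0,0,0],"fingers": -0.3},{"travel": [0,0,0],"delta_rot": [0,0,0],"fingers": -0.3}]'

```text
clock: 49.95
eef_pos: [612.3, 266.5, 225.9]
eef_rot: [-3.14, -0.006, 0.034]
wrist_force: [1.2, 0.4, -0.4]
finger_gap: 61.2
```

```bash
python3 - <<'E'
from h import *
c=shot('wrist');save(c,'wr4');P=cloud(c);print(rects(P,(580,640,230,340),75,100))
# crate frame
th=np.radians(2.05);O=np.array([618.2,42.2]);ex=np.array([np.cos(th),np.sin(th)]);ey=np.array([-ex[1],ex[0]])
L=np.stack([(P[...,:2]-O)@ex,(P[...,:2]-O)@ey,P[...,2]],-1)
for y in range(150,345,6):
    m=(abs(L[...,1]-y-3)<3)&(abs(L[...,0])<12)
    print(y+3,m.sum(),np.percentile(L[m][:,2],[50,95]).round() if m.sum() else '',end=' | ')
a=cv2.rotate(cv2.imread('pics/wr2.png')[150:290,130:450],cv2.ROTATE_180);b=cv2.imread('pics/wr4.png')[150:290,160:480]
cv2.imwrite('pics/cmp.png',cv2.resize(np.vstack([a,b]),None,fx=2,fy=2,interpolation=cv2.INTER_CUBIC))
E
```

```text
(346, array([611.1, 267.4]), array([12.4, 13.6]), 1.53, array([78.6, 91.4, 92.8]))
153 1802 [313. 319.] | 159 181 [54. 55.] | 165 186 [56. 57.] | 171 231 [56. 57.] | 177 227 [44. 56.] | 183 975 [258. 285.] | 189 1733 [259. 286.] | 195 4024 [273. 315.] | 201 201 [40. 47.] | 207 165 [33. 45.] | 213 171 [32. 45.] | 219 209 [64. 92.] | 225 264 [86. 93.] | 231 210 [68. 93.] | 237 167 [32. 45.] | 243 162 [32. 46.] | 249 164 [32. 45.] | 255 4346 [278. 318.] | 261 1737 [259. 286.] | 267 1055 [256. 285.] | 273 170 [32. 45.] | 279 166 [32. 45.] | 285 170 [33. 45.] | 291 163 [33. 45.] | 297 1644 [311. 317.] | 303 160 [32. 45.] | 309 271 [45. 51.] | 315 181 [50. 51.] | 321 153 [50. 51.] | 327 1 [30. 30.] | 333 94 [18. 19.] | 339 50 [18. 19.] | 345 117 [0. 1.] |
```

View pics/cmp.png

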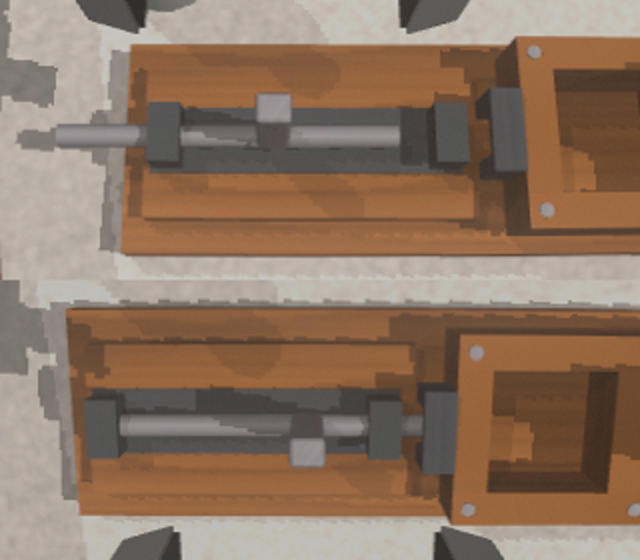

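```bash
python3 - <<'E'
from h import *
ok=True
for n in('scene',):
    c=shot(n);P=cloud(c)
    for y in (83,2,-79): r=rects(P,(560,690,y-35,y+35),126,150);print(r);ok&=(not isinstance(r,int)) and r[0]>150
    k=rects(P,(580,640,230,340),68,100);print('knob',k)
s=manip.read_state();print(s['wrist_force'].round(1),s['clock'])
if ok and abs(k[1][1]-267)<3: print('hand in',manip.sign_off())
E
```

```text
(249, array([617. ,  82.9]), array([37.1, 33.6]), 1.08, array([127.7, 135.7, 138.8]))
(244, array([620.4,   1.6]), array([37.5, 31.7]), 1.8, array([127.7, 135.6, 139. ]))
(244, array([623.7, -80.5]), array([36.3, 33.7]), 0.97, array([127.4, 135.7, 139. ]))
knob (93, array([613.3, 266.1]), array([16. , 14.4]), 71.4, array([71. , 84.7, 93.5]))
[ 0.3 -0.9 -0.6] 50.05
the job is handed in; nothing more can be done
hand in None
```

I stood all three weights on the bench upright in the crate, heavy end down, then pushed the bolt to its stop and handed the job in at 50 s. Whether the bolt is fully home, and one force reading, are less certain (below).

- **Weights:** I felt the heavy end of each from the wrist moment at mid-grip. Each then hung heavy end down from a loose grip, which confirmed it. They stand in the cells at y +40, -40 and -120. The last check showed all three upright, with tops at about 136–139 mm. I saw no fourth weight in the pictures.
- **Bolt:** The knob moved about 44 mm and then stopped hard; a second, gentler push stopped at the same place. That is less than the stated 60 mm. I take it that the bolt was not drawn right back at the start, and the picture shows the rod reaching the keeper. I inferred this from the hard stop and that picture, and did not read the travel directly.
- **Force:** While the fingers pressed on the knob at its stop, the wrist reading reached about 40 N (40.3 N). That came through the fingers and not the gripper's body, and it is well under the 120 N wrist limit. It does sit right at the 40 N limit for the arm or gripper's body.
- **Other things on the bench:** I did not touch any of them, but I did not measure their positions again at the end. The robot was clear of everything when I handed the job in.

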